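Tip the rinsed tins over to drain

ROBOT

A 6-joint arm with a two-finger parallel gripper is mounted at the origin on the work surface. World frame = base frame: x ahead of the robot, y to its left, z up, the work surface at z = 0. Lengths are in m, angles in rad, forces in N, time in s.
With the tool pointing down it reaches from about 0.375 to 0.9 m from the base axis. Payload 3.1 kg.
Tool frame: the origin (TCP) lies between the finger pads; the fingertips stand 17 mm ahead of it and the grasp point (between the pads) lies 2 mm behind it (robot.nose_length is the distance from the TCP to the fingertips, in m); z points along the fingers, y is the line along which they close (so a half turn about z gives the same grasp; the last joint's range is limited). The gripper opens to 87 mm and grips with 3 to 60 N. Pads are 19 mm wide; open, the fingers measure 117 mm over their backs; the gripper's body (75 mm by 190 mm) begins 51 mm behind the grasp point.
Start: joints at [1.028, 0.527, 1.433, -0, 1.181, -0.178], TCP at [0.223, 0.584, 0.24] pointing down, gripper open.
Joint ranges: [-3.08, 3.08], [-0.75, 2.2], [0.22, 2.44], [-1.43, 4.57], [0, 2.65], [-2.85, 2.85]. Speed limits (rad/s): [2.79, 2.79, 3.14, 3.14, 3.14, 3.14].

INTERFACE

Orientations are given as a unit quaternion [x, y, z, w].
In Python, from rig import robot, cams gives the robot as it stands.
- The arm moves only by the shell command python3 -m pendant 'ROWS' [FORCE]. ROWS is JSON, a list of rows, each an object with "jaw": the opening, from 0 (shut) to 1 (fully open); "linear": the shift along the tool's x, y, z in cm, a list of three; "twist": the turn about the tool's z in degrees. A call has 1 to 12 rows; each row shifts and turns the commanded pose from where the row before left it, along the tool's axes as they then stand; what a row does not reach is not made up. A row lasts 1/12 s, in which the tool goes at most 41.7 mm and 7.16 degrees, less where a joint would pass 70% of its speed; a pose out of reach is approached as far as the arm can. A call is refused whole if a number of a shift passes 4.17 or a number of a turn 7.16, either way. A call with a gripper value outside its range is refused whole. The fingers move at their own pace and stop on an object; FORCE is the grip in N (left out, the last holds). Time passes only in rows, so rows that do not move let the fingers close. It gives the time, the measured TCP pose, the force, the opening and the grip force at its end, in the units of the state.
- robot.get_obs(): the state, without advancing time (a new reading comes with each control period).
- cams.camera(name): name is "scene" or "top"; returns a dict with "color" (420x560x3 uint8, blue, green, red), "depth" (420x560 float32, m along the optical axis (not along the pixel's ray), 0 where there is no reading), "fov_y" (degrees; the focal length in pixels is half the picture's height over the tangent of half this angle, whatever the lens; pixels are square), "cx", "cy" (the principal point, pixels), "k1" (the pictures are not rectified: a ray, as slopes to the right and down, at radius r is drawn at 1 + k1 r^2 times it, then the intrinsics apply), "view" (4x4, takes a point from world to camera coordinates). Camera axes: x right, y down, z forward; pixel columns grow to the right and rows downward; lengths in m; the calibration is good to about 2 mm. A picture is of the moment at which its call begins.
- robot.hand_in(): hands the job in; it is judged then, once.
The state is a dict: "time": time; "q": joint angles; "joint_velocities": joint speeds; "joint_torque": joint torques, N m; "position": TCP position; "tool_rot": TCP orientation; "ft_force": force on the tool from outside, world axes, zero at the start; "moment": the same for the moment, N m; "grip_width": finger opening in m; "grip_force": force on a finger pad.
Only numpy, scipy, OpenCV 4.12 (cv2) and the standard library are available. Lean on these libraries where they do the work, as an engineer would, in place of code of your own. Each camera call takes 0.05 s, during which the arm holds its last target. There are 200 camera calls.

TASK

The two rinsed, open tins on the drying mat (green tea tin, red coffee tin) must drain: push each one over with the fingertips so that it ends lying on its side on the mat, near where it stood, with its open mouth facing the white washing-up bowl. Only push the tins, never pinch, lift or carry them, and leave the mug, the salt can and the amber jar standing where they are.

Things in the scene. Friction and masses are not known exactly. Their poses are not given: they have to be found in the camera images.
- tea_tin: Green open-topped tin, brass panels, bare inside, 4 mm walls, 0.14-0.28 kg, mouth up on the mat. 70 (x) x 60 (y) x 150 (z) mm; origin: centre of its underside, z to the mouth. Its y starts within 0.35 rad of world +y. Pushed in its upper third along its y (either way) it tips over a 70 mm bottom edge, hardly sliding; past 22 degrees it falls by itself.
- coffee_tin: Red open-topped tin, cream panels, bare metal inside, 4 mm walls, 0.14-0.28 kg, mouth up on the mat. 90 (x) x 60 (y) x 130 (z) mm; origin, axes and behaviour as for the tea tin, falling by itself past 25 degrees. One tin stands nearer, one farther (either order), centres 120 to 180 mm apart along the mat's x, each up to 40 mm left or right of its middle.
- tea_tin_mouth (a point): Centre of the tea tin's open mouth, 150 mm along the tin's z from its origin.
- coffee_tin_mouth (a point): Centre of the coffee tin's open mouth, 130 mm along the tin's z from its origin.
- mat: Fixed dark rubber drying mat with grey ribs, 300 (x) x 540 (y) x 6 mm thick; origin at the centre of its underside on the counter, its long y axis running left-right between the bowl and the dish rack (turned up to 0.15 rad).
- basin: Fixed white open washing-up bowl (rectangular), 320 (x) x 250 (y) x 110 mm high, beside one short end of the mat, either left (+y) or right (-y) of it; origin at the centre of its underside.
- rack: Fixed steel wire dish rack with three plates, 300 (x) x 200 (y) mm, plates reaching 180 mm high, beside the other short end of the mat; origin at the centre of its underside.
- mug: Blue mug, radius 38 mm, 90 mm high, beyond the mat's far edge; origin at the centre of its underside. To be left alone.
- salt: Closed white salt can with a red label, radius 30 mm, 110 mm high, beyond the mat's far edge; origin at the centre of its underside. To be left alone.
- jar: Closed amber glass jar with a brass lid, radius 35 mm, 100 mm high, beyond the mat's far edge; origin at the centre of its underside. To be left alone.
Not all that is in view belongs to the job. What is shaped like the coffee_tin but pink or purple is not meant.

How it is judged:
By the outcome, as a careful person would: the job done as asked, in the order asked, and still so for the second after the job is handed in, with the robot touching nothing.
It also fails if it takes over 45 s, if anything falls off the work surface, if the arm or the gripper's body presses on something with over 40 N, if the wrist force passes 120 N, or if a joint passes its speed limit or range.

## Working session

There is one attempt and no reset: what is moved stays moved. The work goes in short steps, Python scripts to look and compute and a shell command to move; the robot and the scene stay as the last step left them, time stands still between calls to the robot, and variables do not carry over. Pictures are saved under pics/ and viewed, at most 10 in all, crops included, and the job is handed in when it is done.

```bash
mkdir -p pics; cat > h.py <<'E'
import numpy as np, cv2, pickle
def snap(name):
    from rig import cams
    c=cams.camera(name); pickle.dump(c,open(f'{name}.pkl','wb')); return c
def load(n): return pickle.load(open(f'{n}.pkl','rb'))
def cloud(c):
    d=c['depth']; h,w=d.shape; f=h/2/np.tan(np.radians(c['fov_y'])/2)
    K=np.array([[f,0,c['cx']],[0,f,c['cy']],[0,0,1]]); v,u=np.mgrid[:h,:w]
    p=cv2.undistortPoints(np.stack([u,v],-1).reshape(-1,1,2).astype(float),K,np.array([c['k1'],0,0,0,0.])).reshape(h,w,2)
    P=np.concatenate([p*d[...,None],d[...,None]],-1)
    V=np.array(c['view']); W=(P-V[:3,3])@V[:3,:3]; W[d==0]=np.nan
    return W
E
python3 - <<'E'
from h import *
for n in('scene','top'):
    c=snap(n); cv2.imwrite(f'pics/{n}0.png',cv2.resize(c['color'],(784,588)))
from rig import robot
o=robot.get_obs();print(o['time'],o['position'],o['tool_rot'],robot.nose_length)
E
```

```text
0.1 [0.22262712 0.58333088 0.23867921] [ 1.81397072e-01  9.83409459e-01 -9.08612619e-04 -3.37006963e-04] 0.017
```

View pics/scene0.png

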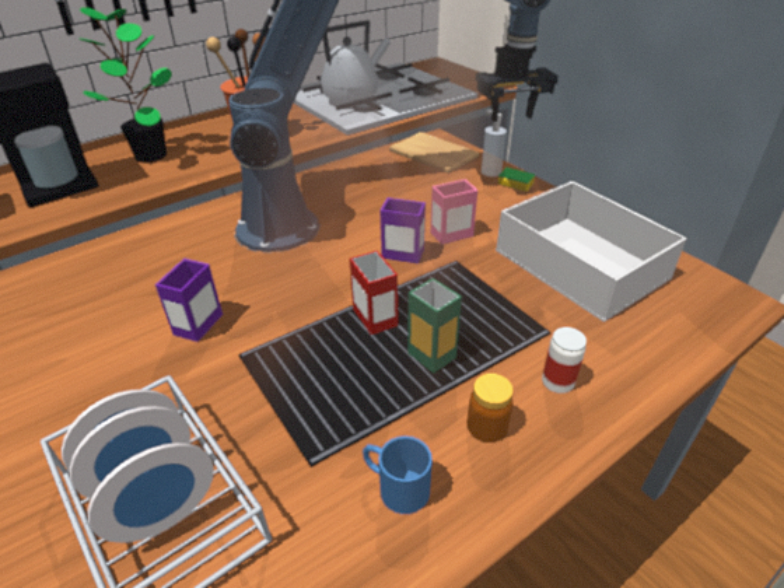

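View pics/top0.png

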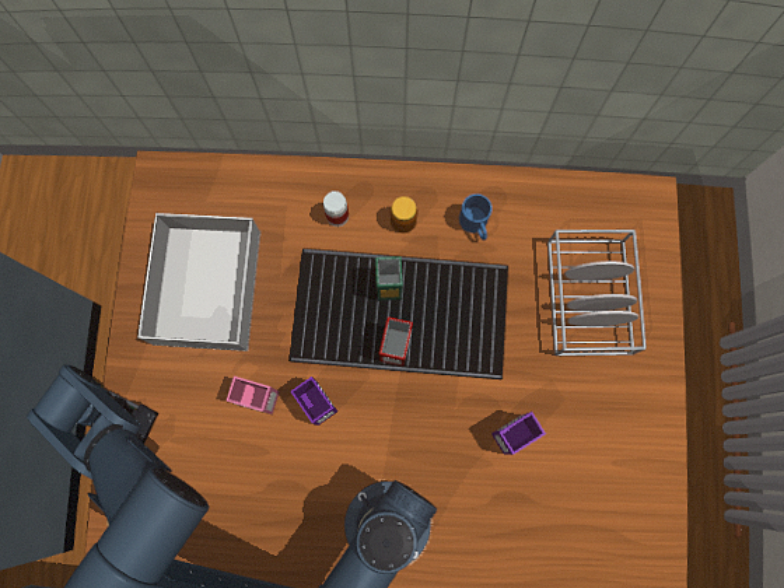

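The top view shows the bowl at the left (+y), at about (200,280). The green tea tin's mouth is at (389,272) and the red coffee tin's at (397,338), both on the mat. The coffee-shaped candidates are red (397,338), pink (249,394), purple (314,400) and purple (520,433). Only the red one with cream panels on the mat fits, and I'll confirm it in a crop.

```bash
python3 - <<'E'
from h import *
A=[]
for n in('top','scene'):
    c=load(n); W=cloud(c); hsv=cv2.cvtColor(c['color'],cv2.COLOR_BGR2HSV).astype(int)
    H,S=hsv[...,0],hsv[...,1]
    for nm,m,ht in(('tea',(H>40)&(H<90),.156),('coffee',((H<8)|(H>174)),.136)):
        X=W[...,0];Y=W[...,1];Z=W[...,2]
        k=m&(S>70)&(abs(Z-ht)<.008)&(X>.35)&(X<.85)&(abs(Y)<.3)
        p=W[k][:,:2]; r=cv2.minAreaRect(p.astype(np.float32)); print(n,nm,k.sum(),np.round(r[0],3),np.round(r[1],3),round(r[2],1),np.round(cv2.boxPoints(r),3).tolist())
    for nm,b in(('basin',W[...,1]>.25),('all',None)):
        if b is not None:
            k=b&(abs(W[...,2]-.11)<.006)&(S<60)&(W[...,0]>.4)&(W[...,1]<.75)
            if k.sum()>5: print(n,nm,[(np.round(x,3)) for x in cv2.minAreaRect(W[k][:,:2].astype(np.float32))])
    if n=='top':
        Hh=W[...,2]; 
        for uv in((208,178),(362,189),(358,269),(215,180)): print(uv,np.round(W[uv[1],uv[0]],3))
c=load('top'); cv2.imwrite('pics/crop.png',cv2.resize(c['color'][160:310,150:400],(750,450),interpolation=cv2.INTER_CUBIC))
E
```

```text
top tea 84 [0.591 0.024] [0.073 0.059] 3.6 [[0.5529999732971191, 0.050999999046325684], [0.5569999814033508, -0.00800000037997961], [0.6299999952316284, -0.004000000189989805], [0.6259999871253967, 0.054999999701976776]]
top coffee 123 [ 0.437 -0.   ] [0.06  0.091] 80.3 [[0.3869999945163727, -0.02199999988079071], [0.47699999809265137, -0.03700000047683716], [0.4869999885559082, 0.02199999988079071], [0.3970000147819519, 0.03700000047683716]]
top basin [array([0.841, 0.498]), array([0.875, 0.498]), np.float64(0.356)]
(208, 178) [0.677 0.285 0.004]
(362, 189) [ 0.665 -0.279  0.004]
(358, 269) [ 0.372 -0.27  -0.   ]
(215, 180) [ 0.672  0.259 -0.001]
scene tea 75 [0.592 0.025] [0.072 0.062] 5.3 [[0.5540000200271606, 0.05299999937415123], [0.5590000152587891, -0.008999999612569809], [0.6309999823570251, -0.003000000026077032], [0.6259999871253967, 0.05900000035762787]]
scene coffee 172 [0.437 0.   ] [0.061 0.092] 81.1 [[0.3869999945163727, -0.023000000044703484], [0.4779999852180481, -0.03700000047683716], [0.4880000054836273, 0.023000000044703484], [0.3970000147819519, 0.03700000047683716]]
scene basin [array([0.568, 0.502]), array([0.26 , 0.325]), np.float64(89.849)]
```

View pics/crop.png

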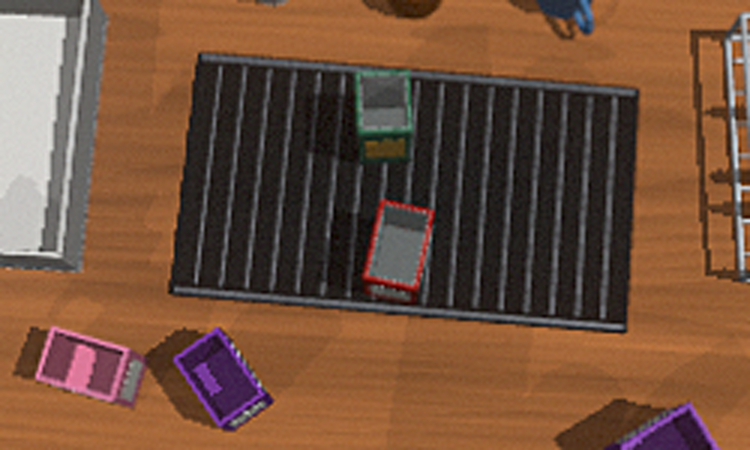

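The crop confirms the red tin with cream panels on the mat at crop (400,250) and the green tin at (385,115). The pink and purple ones stand off the mat. I'll push both toward +y, tea first. To begin, I'll turn the hand so the two fingertips lie across the tin's face.

```bash
python3 -m pendant '[{"jaw":0.3,"linear":[0,0,0],"twist":7.1},{"jaw":0.3,"linear":[0,0,0],"twist":7.1},{"jaw":0.3,"linear":[0,0,0],"twist":7.1},{"jaw":0.3,"linear":[0,0,0],"twist":7.1},{"jaw":0.3,"linear":[0,0,0],"twist":7.1},{"jaw":0.3,"linear":[0,0,0],"twist":7.1},{"jaw":0.3,"linear":[0,0,0],"twist":7.1},{"jaw":0.3,"linear":[0,0,0],"twist":7.1},{"jaw":0.3,"linear":[0,0,0],"twist":7.1},{"jaw":0.3,"linear":[0,0,0],"twist":1.5},{"jaw":0.3,"linear":[0,0,0],"twist":0}]'
cat > g.py <<'E'
import sys,numpy as np
from rig import robot
from scipy.spatial.transform import Rotation as R
o=robot.get_obs();r=R.from_quat(o['tool_rot']);t=np.array(eval(sys.argv[1]))
yx=np.degrees(np.arctan2(*r.as_matrix()[[1,0],1]))
print('t',o['time'],'pos',o['position'].round(4),'yaw of tool y',yx.round(1),'need cm (tool)',(r.inv().apply(t-o['position'])*100).round(2),'F',np.round(o['ft_force'],1),'q',np.round(o['q'],2))
E
python3 g.py '[.597,-.065,.24]'
```

```text
time: 1.02
position: [0.2228, 0.5835, 0.239]
tool_rot: [0.684, 0.729, -0.001, 0.0]
ft_force: [0.4, -1.0, 0.4]
grip_width: 0.0278
grip_force: 0.0
t 1.0167 pos [0.2228 0.5835 0.239 ] yaw of tool y 3.7 need cm (tool) [-6.712e+01  3.318e+01 -5.000e-02] F [ 0.4 -1.   0.4] q [ 1.03  0.53  1.43 -0.    1.18  0.96]
```

```bash
python3 -m pendant '[{"jaw":0.3,"linear":[-3.36,1.66,0],"twist":0},{"jaw":0.3,"linear":[-3.36,1.66,0],"twist":0},{"jaw":0.3,"linear":[-3.36,1.66,0],"twist":0},{"jaw":0.3,"linear":[-3.36,1.66,0],"twist":0},{"jaw":0.3,"linear":[-3.36,1.66,0],"twist":0},{"jaw":0.3,"linear":[-3.36,1.66,0],"twist":0},{"jaw":0.3,"linear":[-3.36,1.66,0],"twist":0},{"jaw":0.3,"linear":[-3.36,1.66,0],"twist":0},{"jaw":0.3,"linear":[-3.36,1.66,0],"twist":0},{"jaw":0.3,"linear":[-3.36,1.66,0],"twist":0}]' >/dev/null
python3 -m pendant '[{"jaw":0.3,"linear":[-3.36,1.66,0],"twist":0},{"jaw":0.3,"linear":[-3.36,1.66,0],"twist":0},{"jaw":0.3,"linear":[-3.36,1.66,0],"twist":0},{"jaw":0.3,"linear":[-3.36,1.66,0],"twist":0},{"jaw":0.3,"linear":[-3.36,1.66,0],"twist":0},{"jaw":0.3,"linear":[-3.36,1.66,0],"twist":0},{"jaw":0.3,"linear":[-3.36,1.66,0],"twist":0},{"jaw":0.3,"linear":[-3.36,1.66,0],"twist":0},{"jaw":0.3,"linear":[-3.36,1.66,0],"twist":0},{"jaw":0.3,"linear":[-3.36,1.66,0],"twist":0},{"jaw":0.3,"linear":[0,0,0],"twist":0},{"jaw":0.3,"linear":[0,0,0],"twist":0}]'
python3 g.py '[.596,-.05,.147]'
```

```text
time: 2.85
position: [0.5982, -0.0673, 0.2389]
tool_rot: [0.685, 0.729, -0.0, -0.0]
ft_force: [-0.8, -0.4, -0.4]
grip_width: 0.0257
grip_force: 0.0
t 2.85 pos [ 0.5982 -0.0673  0.2389] yaw of tool y 3.6 need cm (tool) [ 1.74 -0.1   9.19] F [-0.8 -0.4 -0.4] q [-0.3   0.5   1.49  0.    1.15 -0.36]
```

```bash
python3 -m pendant '[{"jaw":0.3,"linear":[0,0,3],"twist":0},{"jaw":0.3,"linear":[0,0,3],"twist":0},{"jaw":0.3,"linear":[0,0,3],"twist":0},{"jaw":0.3,"linear":[2,0,0.2],"twist":0},{"jaw":0.3,"linear":[1,0,0],"twist":0},{"jaw":0.3,"linear":[0.7,0,0],"twist":0},{"jaw":0.3,"linear":[0.5,0,0],"twist":0},{"jaw":0.3,"linear":[0.5,0,0],"twist":0},{"jaw":0.3,"linear":[0.5,0,0],"twist":0},{"jaw":0.3,"linear":[0.5,0,0],"twist":0}]'
python3 - <<'E'
from h import *
c=snap('scene'); cv2.imwrite('pics/s1.png',c['color'][150:340,180:440].repeat(3,0).repeat(3,1))
E
```

```text
time: 3.68
position: [0.5946, -0.0084, 0.1486]
tool_rot: [0.684, 0.73, 0.0, 0.001]
ft_force: [0.6, -1.4, -0.5]
grip_width: 0.0261
grip_force: 0.4
```

View pics/s1.png

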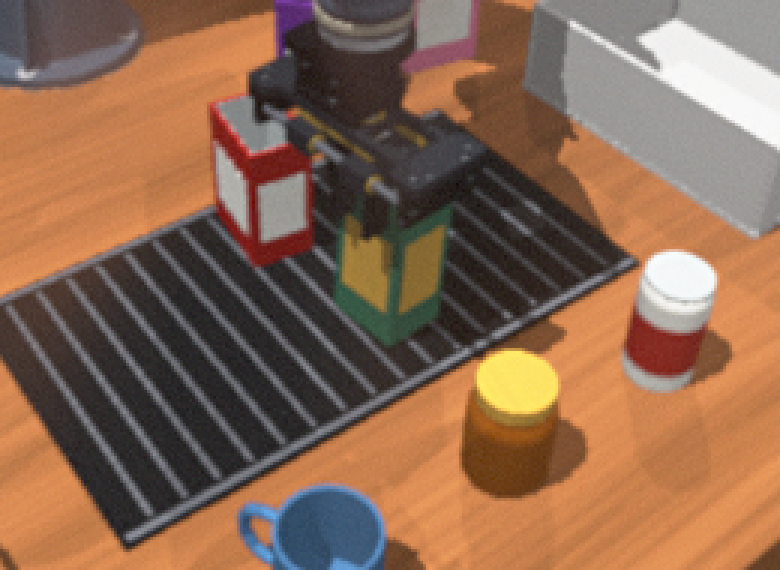

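The fingertips (around (375,230)) are on the tea tin's rack-side face and it has barely tilted. I'll keep pushing.

```bash
python3 -m pendant '[{"jaw":0.3,"linear":[0.6,0,0],"twist":0},{"jaw":0.3,"linear":[0.6,0,0],"twist":0},{"jaw":0.3,"linear":[0.6,0,0],"twist":0},{"jaw":0.3,"linear":[0.6,0,0],"twist":0},{"jaw":0.3,"linear":[0.6,0,0],"twist":0},{"jaw":0.3,"linear":[0.6,0,0],"twist":0},{"jaw":0.3,"linear":[0.6,0,0],"twist":0},{"jaw":0.3,"linear":[0.6,0,0],"twist":0},{"jaw":0.3,"linear":[0.6,0,0],"twist":0},{"jaw":0.3,"linear":[0.6,0,0],"twist":0}]'
python3 -m pendant '[{"jaw":0.3,"linear":[0,0,0],"twist":0},{"jaw":0.3,"linear":[0,0,0],"twist":0},{"jaw":0.3,"linear":[0,0,0],"twist":0},{"jaw":0.3,"linear":[0,0,0],"twist":0},{"jaw":0.3,"linear":[0,0,0],"twist":0},{"jaw":0.3,"linear":[0,0,0],"twist":0}]'
python3 - <<'E'
from h import *
c=snap('scene'); cv2.imwrite('pics/s2.png',c['color'][150:340,180:440].repeat(3,0).repeat(3,1))
E
```

```text
time: 4.57
position: [0.5899, 0.0521, 0.1475]
tool_rot: [0.684, 0.73, -0.0, -0.0]
ft_force: [0.1, -0.7, 0.0]
grip_width: 0.0261
grip_force: 0.0
time: 5.07
position: [0.5901, 0.0511, 0.1475]
tool_rot: [0.684, 0.729, -0.0, 0.0]
ft_force: [0.1, 0.7, -0.5]
grip_width: 0.0263
grip_force: 0.0
```

View pics/s2.png

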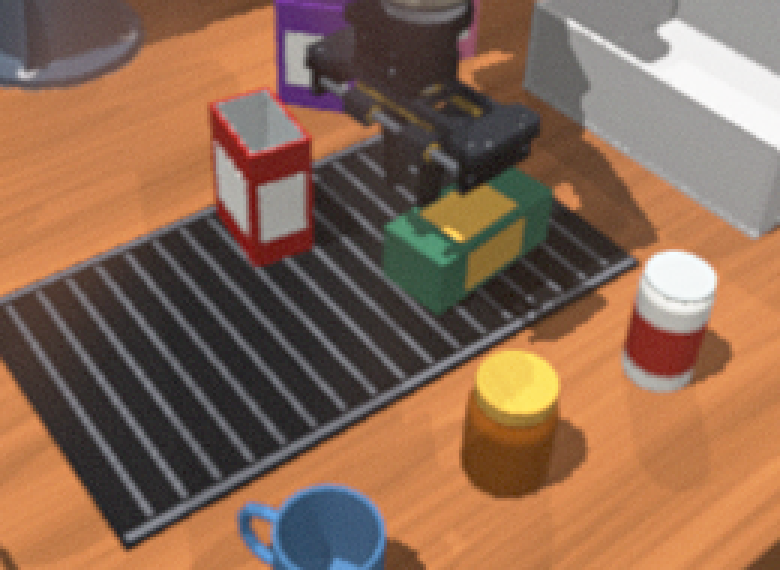

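The tea tin lies on its side with its mouth toward the bowl, the lying body spanning about (385–550, 170–310). Next is the coffee tin: raise the hand, turn it, and go round.

```bash
python3 -m pendant '[{"jaw":0.3,"linear":[0,0,-3],"twist":0},{"jaw":0.3,"linear":[0,0,-3],"twist":0},{"jaw":0.3,"linear":[0,0,-3],"twist":0},{"jaw":0.3,"linear":[0,0,0],"twist":6.7},{"jaw":0.3,"linear":[0,0,0],"twist":6.7},{"jaw":0.3,"linear":[0,0,0],"twist":0},{"jaw":0.3,"linear":[0,0,0],"twist":0}]'
python3 g.py '[.424,-.075,.24]'
```

```text
time: 5.7
position: [0.5898, 0.0513, 0.2375]
tool_rot: [0.763, 0.646, -0.0, -0.0]
ft_force: [0.1, 0.2, -0.5]
grip_width: 0.0259
grip_force: 0.0
t 5.7 pos [0.5898 0.0513 0.2375] yaw of tool y -9.5 need cm (tool) [-15.21 -14.25  -0.24] F [ 0.1  0.2 -0.5] q [-0.1   0.49  1.52 -0.    1.14  0.06]
```

```bash
python3 -m pendant '[{"jaw":0.3,"linear":[-2.17,-2.04,0],"twist":0},{"jaw":0.3,"linear":[-2.17,-2.04,0],"twist":0},{"jaw":0.3,"linear":[-2.17,-2.04,0],"twist":0},{"jaw":0.3,"linear":[-2.17,-2.04,0],"twist":0},{"jaw":0.3,"linear":[-2.17,-2.04,0],"twist":0},{"jaw":0.3,"linear":[-2.17,-2.04,0],"twist":0},{"jaw":0.3,"linear":[-2.17,-2.04,0],"twist":0},{"jaw":0.3,"linear":[0,0,0],"twist":0},{"jaw":0.3,"linear":[0,0,0],"twist":0},{"jaw":0.3,"linear":[0,0,0],"twist":0}]'
python3 g.py '[.4285,-.05,.129]'
```

```text
time: 6.53
position: [0.4244, -0.0744, 0.2376]
tool_rot: [0.764, 0.645, 0.0, 0.0]
ft_force: [-0.3, 0.2, 0.2]
grip_width: 0.0262
grip_force: 0.0
t 6.5333 pos [ 0.4244 -0.0744  0.2376] yaw of tool y -9.7 need cm (tool) [ 2.47 -0.02 10.86] F [-0.3  0.2  0.2] q [-0.43  0.27  1.9   0.    0.97 -0.27]
```

```bash
python3 -m pendant '[{"jaw":0.3,"linear":[0,0,3.6],"twist":0},{"jaw":0.3,"linear":[0,0,3.6],"twist":0},{"jaw":0.3,"linear":[0,0,3.6],"twist":0},{"jaw":0.3,"linear":[1.5,0,0],"twist":0},{"jaw":0.3,"linear":[0.7,0,0],"twist":0},{"jaw":0.3,"linear":[0.6,0,0],"twist":0},{"jaw":0.3,"linear":[0.6,0,0],"twist":0},{"jaw":0.3,"linear":[0.6,0,0],"twist":0},{"jaw":0.3,"linear":[0.6,0,0],"twist":0},{"jaw":0.3,"linear":[0.6,0,0],"twist":0},{"jaw":0.3,"linear":[0.6,0,0],"twist":0}]'
python3 -m pendant '[{"jaw":0.3,"linear":[0.6,0,0],"twist":0},{"jaw":0.3,"linear":[0.6,0,0],"twist":0},{"jaw":0.3,"linear":[0.6,0,0],"twist":0},{"jaw":0.3,"linear":[0.6,0,0],"twist":0},{"jaw":0.3,"linear":[0.6,0,0],"twist":0},{"jaw":0.3,"linear":[0.6,0,0],"twist":0},{"jaw":0.3,"linear":[0,0,0],"twist":0},{"jaw":0.3,"linear":[0,0,0],"twist":0},{"jaw":0.3,"linear":[0,0,0],"twist":0},{"jaw":0.3,"linear":[0,0,0],"twist":0}]'
python3 - <<'E'
from h import *
c=snap('scene'); cv2.imwrite('pics/s3.png',c['color'][150:340,180:440].repeat(3,0).repeat(3,1))
E
```

```text
time: 7.45
position: [0.4341, -0.0167, 0.1304]
tool_rot: [0.764, 0.645, 0.001, 0.001]
ft_force: [-0.6, -1.1, 1.1]
grip_width: 0.026
grip_force: 0.3
time: 8.28
position: [0.4395, 0.0183, 0.1295]
tool_rot: [0.764, 0.645, -0.0, -0.0]
ft_force: [0.4, 0.3, -0.4]
grip_width: 0.0258
grip_force: 0.0
```

View pics/s3.png

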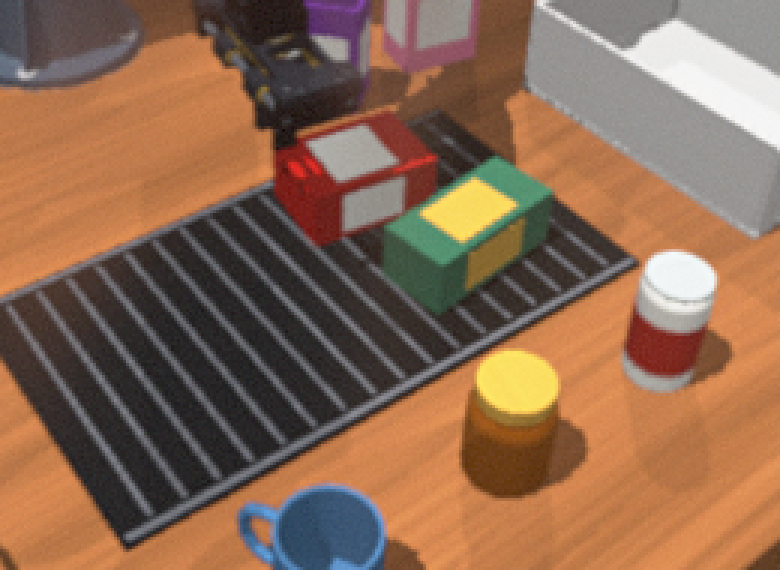

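Both tins lie on the mat with mouths toward the bowl, red at about (355,175) and green at (465,235). I'll raise the hand clear and check from above.

```bash
python3 -m pendant '[{"jaw":0.3,"linear":[0,0,-3],"twist":0},{"jaw":0.3,"linear":[-2,0,-3],"twist":0},{"jaw":0.3,"linear":[-3,0,-3],"twist":0},{"jaw":0.3,"linear":[-3,0,-3],"twist":0},{"jaw":0.3,"linear":[-4,0,0],"twist":0},{"jaw":0.3,"linear":[-4,0,0],"twist":0},{"jaw":0.3,"linear":[-4,0,0],"twist":0},{"jaw":0.3,"linear":[-4,0,0],"twist":0},{"jaw":0.3,"linear":[0,0,0],"twist":0},{"jaw":0.3,"linear":[0,0,0],"twist":0},{"jaw":0.3,"linear":[0,0,0],"twist":0},{"jaw":0.3,"linear":[0,0,0],"twist":0}]'
python3 - <<'E'
from h import *
c=snap('top'); cv2.imwrite('pics/t4.png',cv2.resize(c['color'][120:320,90:400],(775,500),interpolation=cv2.INTER_CUBIC))
E
```

```text
time: 9.33
position: [0.3988, -0.2156, 0.2482]
tool_rot: [0.764, 0.645, 0.0, -0.001]
ft_force: [-0.1, 0.9, -0.1]
grip_width: 0.0261
grip_force: 0.0
```

View pics/t4.png

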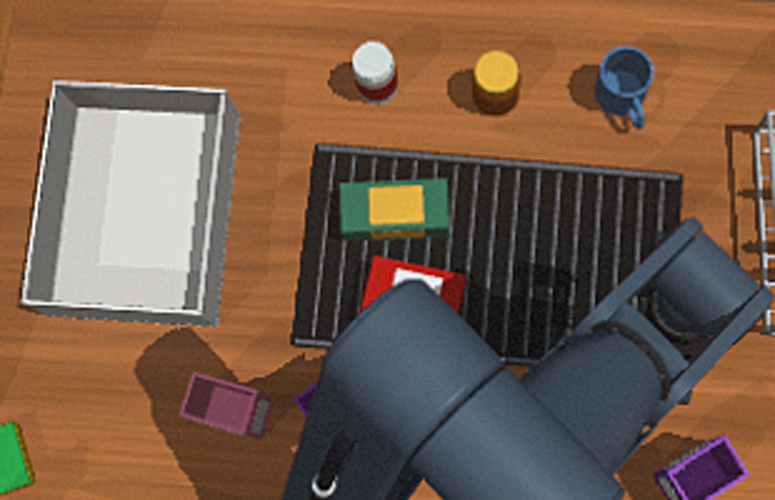

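The top view shows the tea tin at (393,208) and the coffee tin at (413,285), both flat on the mat with mouths to the left, toward the bowl. The mug, salt can and jar are still standing, and the arm is clear.

```bash
python3 -c "
from rig import robot
print(robot.hand_in())"
```

```text
the job is handed in; nothing more can be done
None
```

Both tins were pushed over with the fingertips and now lie on their sides on the mat, mouths facing the bowl; the mug, salt can and jar still stand where they were, and the job was handed in at about 9.4 s of the 45 s allowed.

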